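Gauge a hose collar and sort it by the band it stops on

TASK

Take the grey hose collar that stands on the cork mat, slide it down over the stepped taper gauge, keeping hold of it until it stops, and let go so that it rests level there. See which coloured band it has stopped on, then take it off and stand it flat in the tray of that colour. Leave the two collars on the dark board, the timber, the spray can and the tape measure alone.

Things in the scene. Friction and masses are not known exactly. Their poses are not given: they have to be found in the camera images.
- gauge: Taper gauge standing upright, fixed to the bench: a 100 mm square, 12 mm thick white foot with four tapered bands stacked on it (red, yellow, blue, bare metal nose), each with a flat shoulder on top. Origin: centre of the foot's underside, z up the axis. A collar slides down until its underside rests on the shoulder of the band it cannot pass.
- gauge_red (a point): On the gauge's axis at the top shoulder of the red band, 24 mm above the gauge's origin; red band 56 mm across here. A 48 mm bore stops here.
- gauge_yellow (a point): The same for the yellow band: 40 mm above the gauge's origin; band 43 mm across here and 45.6 mm at its foot. A 38 mm bore stops here.
- gauge_blue (a point): The same for the blue band: 56 mm above the gauge's origin; band 33 mm across here and 35.6 mm at its foot. A 28 mm bore stops here.
- gauge_nose (a point): Flat tip of the bare metal nose, the gauge's highest point, 72 mm above its origin; 16 mm across here and 25.6 mm at its foot.
- mat: Cork mat, 110 mm square, 6 mm thick, fixed on the bench; the collar to be gauged stands on it. Origin: centre of its underside.
- stock: Dark wooden board, 100 x 200 mm, 6 mm thick, fixed; the two collars that are not to be touched stand on it. Origin: centre of its underside.
- collar_1: Grey plastic hose collar, a plain tube 60 mm outside diameter and 40 mm long, standing upright, about 0.06 to 0.13 kg. Origin: centre of its underside, z along the bore. All three collars look alike outside; their bores are 28, 38 and 48 mm, in an order that is not told.
- collar_2: Grey plastic hose collar, a plain tube 60 mm outside diameter and 40 mm long, standing upright, about 0.06 to 0.13 kg. Origin: centre of its underside, z along the bore. All three collars look alike outside; their bores are 28, 38 and 48 mm, in an order that is not told.
- collar_3: Grey plastic hose collar, a plain tube 60 mm outside diameter and 40 mm long, standing upright, about 0.06 to 0.13 kg. Origin: centre of its underside, z along the bore. All three collars look alike outside; their bores are 28, 38 and 48 mm, in an order that is not told.
- tray_red_in (a point): Inner floor, at its centre, of the fixed red tray: square, 130 mm outside, 122 mm inside, walls 8 mm above this floor, z up, x and y along its sides. The floor lies 12 mm above the bench. For collars that stop on the red band.
- tray_yellow_in (a point): Inner floor, at its centre, of the fixed yellow tray: square, 130 mm outside, 122 mm inside, walls 8 mm above this floor, z up, x and y along its sides. The floor lies 12 mm above the bench. For collars that stop on the yellow band.
- tray_blue_in (a point): Inner floor, at its centre, of the fixed blue tray: square, 130 mm outside, 122 mm inside, walls 8 mm above this floor, z up, x and y along its sides. The floor lies 12 mm above the bench. For collars that stop on the blue band.
- timber: Bystander: loose wooden block 190 x 90 x 85 mm high. Origin: centre of its underside, x along its length.
- spray_can: Bystander: loose upright spray can, 52 mm diameter, 150 mm tall. Origin: centre of its underside.
- tape_measure: Bystander: loose red tape measure, 70 x 40 x 60 mm high. Origin: centre of its underside.
There are look-alikes about, which are no part of the job. Leave any pink or turquoise look-alike of the collar_2 alone.

How it is judged:
By the outcome, as a careful person would: the job done as asked, in the order asked, and still so for the second after the job is handed in, with the robot touching nothing.
It also fails if it takes over 51 s, if anything falls off the work surface, if the arm or the gripper's body presses on something with over 40 N, if the wrist force passes 120 N, or if a joint passes its speed limit or range.

ROBOT

A 7-joint arm with a two-finger parallel gripper is mounted at the origin on the work surface. World frame = base frame: x ahead of the robot, y to its left, z up, the work surface at z = 0. Lengths are in mm, angles in rad, forces in N, time in s.
With the tool pointing down it reaches from about 400 to 850 mm from the base axis. Payload 4.5 kg.
Tool frame: the origin (TCP) lies midway between the tips of the shut fingers; the grasp point (between the pads) lies 19 mm behind it; z points along the fingers, y is the direction in which the jaws open and shut (so a half turn about z gives the same grasp; the last joint's range is limited). The gripper opens to 85 mm and grips with 20 to 120 N. Pads are 22 mm wide; open, the fingers measure 114 mm over their backs; the gripper's body (76 mm by 85 mm) begins 54 mm behind the grasp point. The pads swing forward as they close: fully open they stand 13 mm farther back than shut.
Start: joints at [1.304, 0.689, -0.195, 1.565, 0.157, 0.902, -0.215], TCP at [185.208, -596.955, 200.117] pointing down, gripper open.
Joint ranges: [-3.01, 3.01], [-0.46, 2.08], [-1.47, 1.51], [0.13, 2.56], [-1, 4.14], [0.04, 2.09], [-2.66, 2.66]. Speed limits (rad/s): [2.57, 2.57, 3.14, 3.14, 3.14, 3.14, 3.14].

INTERFACE

Orientations are given as a 3x3 rotation matrix whose columns are the frame's x, y, z axes.
In Python, from bench import move_ptp, movel, goto_joints, set_gripper, hold, solve_ik, state, capture, get_calibration, IKError, close_job gives the robot as it stands. Calls block until the motion is done:
- move_ptp(position, orientation): joint-space move of the TCP to a pose.
- movel(position, rotation=None, v=150, force_limit=None): straight line of the TCP; rotation=None keeps the orientation; v is the mean speed in mm/s. With force_limit (N) it stops when the force on the tool has changed by that much, and returns True; else False.
- goto_joints(angles): joint-space move.
- set_gripper(opening): finger opening in mm; the grip force is fixed at half the most; returns when the fingers have stopped.
- hold(seconds).
- solve_ik(position, orientation): joint angles nearest the present ones, or None.
- state(): the state.
- capture(name): name is "side" or "top" or "wrist"; returns (picture, depth): 384x512x3 uint8, red, green, blue; 384x512 float32, mm along the optical axis (not along the pixel's ray), 0 where there is no reading.
- get_calibration(name): a dict with "camera_matrix" (3x3 intrinsics, pixels), "rvec" (rotation vector, rad) and "tvec" (3), from world to camera coordinates, as OpenCV has them. Camera axes: x right, y down, z forward; pixel columns grow to the right and rows downward; lengths in mm; the calibration is good to about 2 mm. A picture is of the moment at which its call begins: read the wrist's pose just before it. get_calibration takes no time and is no camera call; for the wrist camera it gives the pose at the moment of the call.
A pose or a line that the arm cannot do raises IKError and nothing moves.
- close_job(): hands the job in, once; it reports no verdict.
The state is a dict: "time": time; "joints": joint angles; "joint_vel": joint speeds; "joint_efforts": joint torques, N m; "ee_pos": TCP position; "tool_rot": TCP orientation; "wrist_force": force on the tool from outside, world axes, zero at the start; "torque": the same for the moment, N m; "grip_width": finger opening in mm.
Only numpy, scipy, OpenCV 4.12 (cv2) and the standard library are available. Lean on these libraries where they do the work, as an engineer would, in place of code of your own. Each camera call takes 0.05 s, during which the arm holds its last target. There are 200 camera calls.

## Working session

There is one attempt and no reset: what is moved stays moved. The work goes in short steps, each a Python script; the robot and the scene stay as the last script left them, time stands still between calls to the robot, and variables do not carry over. Pictures are saved under pics/ and viewed, about 8 in all and at most 12, crops included, and the job is handed in when it is done.

```bash
mkdir -p pics; ls; cat > h.py <<'E'
import numpy as np, cv2
from bench import *
def save(n,im): cv2.imwrite('pics/'+n+'.png', im[:,:,::-1])
def cal(name):
    c=get_calibration(name); K=np.array(c['camera_matrix'],float); R=cv2.Rodrigues(np.array(c['rvec'],float))[0]; t=np.array(c['tvec'],float).ravel()
    return K,R,t
def onplane(c,uv,z):
    K,R,t=c; uv=np.atleast_2d(np.array(uv,float))
    d=(np.linalg.inv(K)@np.c_[uv,np.ones(len(uv))].T).T@R; o=-R.T@t
    return o+d*((z-o[2])/d[:,2])[:,None]
def cloud(c,depth):
    K,R,t=c; v,u=np.mgrid[:depth.shape[0],:depth.shape[1]]
    p=np.stack([(u-K[0,2])/K[0,0]*depth,(v-K[1,2])/K[1,1]*depth,depth],-1)
    return (p-t)@R
E
python3 - <<'E'
from h import *
s=state();print(s['time'],s['ee_pos'],s['tool_rot'],s['grip_width'])
ims=[]
for n in ['top','side']:
    c=cal(n); im,d=capture(n); np.savez(''+n+'.npz',im=im,d=d,K=c[0],R=c[1],t=c[2]); save(n,im); ims.append(im)
    print(n,-c[1].T@c[2],c[1][2],c[0][0,0])
E
```

```text
pics
0.0 [ 184.9103175  -596.26247562  199.25341361] [[ 9.55087354e-01  2.96323672e-01 -6.54089274e-04]
 [ 2.96324376e-01 -9.55085742e-01  1.75793379e-03]
 [-1.03793943e-04 -1.87280293e-03 -9.99998241e-01]] 85.55865722792112
top [ 213.12317039   -7.48491209 1238.06566522] [ 0.21635512 -0.0122825  -0.97623747] 387.0521161205861
side [-28.5714263  523.60244419 911.93120358] [ 0.44256893 -0.49101874 -0.75035548] 410.8443352109073
```

View pics/top.png

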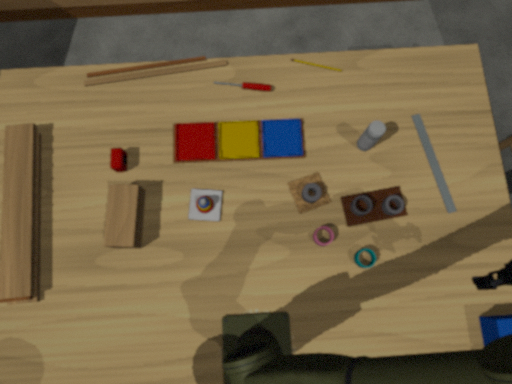

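View pics/side.png

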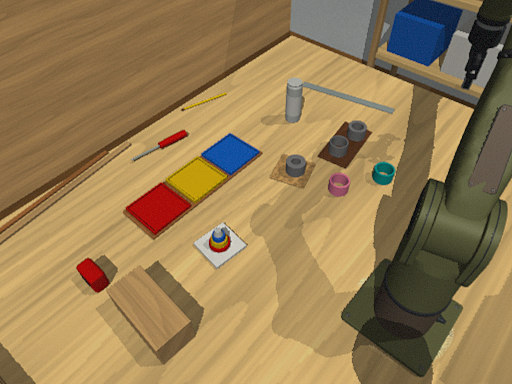

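The top view shows the trays red (195,142), yellow (240,140) and blue (283,139), the gauge foot (206,205), the mat with its collar (312,191), and the board with two collars (361,205) and (394,205). The spray can is at (372,135), and the pink and turquoise rings are at (324,235) and (366,257). The side view agrees.

```bash
python3 - <<'E'
from h import *
for n in ['top','side']:
    f=np.load(n+'.npz'); im=f['im']; d=f['d']; c=(f['K'],f['R'],f['t']); P=cloud(c,d)
    hsv=cv2.cvtColor(im,cv2.COLOR_RGB2HSV); H,S,V=cv2.split(hsv)
    def comps(m,name,z,amin,top=3,fill=True):
        k,l,st,ce=cv2.connectedComponentsWithStats(m.astype(np.uint8))
        for i in sorted(range(1,k),key=lambda i:-st[i,4])[:top]:
            if st[i,4]<amin: continue
            q=np.argwhere(l==i)[:,::-1]; r=cv2.minAreaRect(onplane(c,q,z)[:,:2].astype(np.float32))
            print(n,name,ce[i].round(1),st[i,4],'rect',np.round(r[0],1),np.round(r[1],1),round(r[2],1),'z',np.median(P[l==i][:,2]).round(1))
    comps(((H<6)|(H>174))&(S>190)&(V>100),'red',20,300)
    comps((abs(H.astype(int)-25)<5)&(S>225)&(V>100),'yel',20,300)
    comps((abs(H.astype(int)-110)<10)&(S>180)&(V>100),'blue',20,300)
    comps((S<40)&(V>130),'white',12,150)
    z=P[:,:,2]
    # grey collars: top rim points
    x=P[:,:,0];
    m=(S<60)&(z>30)&(z<60)&(x>250)&(x<850)
    k,l,st,ce=cv2.connectedComponentsWithStats(m.astype(np.uint8))
    for i in range(1,k):
        if st[i,4]>60: 
            q=P[l==i]; q=q[q[:,2]>40]; 
            if len(q)>20:
                cc,rr=cv2.minEnclosingCircle(q[:,:2].astype(np.float32)); print(n,'grey',ce[i].round(1),st[i,4],'circ',np.round(cc,1),round(rr,1),'z',np.median(q[:,2]).round(1))
E
```

```text
top red [195.7 141.4] 1315 rect [661.2 162.7] [124.9 128.4] 87.9 z 11.6
top yel [238.2 139.7] 1437 rect [658.8  21.1] [132.3 129. ] 88.9 z 11.7
top blue [282.  137.7] 1273 rect [ 657.1 -124.9] [123.  123.3] 89.2 z 11.6
top white [203.5 205.6] 567 rect [448.2 138.5] [98.  99.3] 83.1 z 11.3
top grey [311.6 192.1] 231 circ [ 462.2 -203.8] 29.6 z 45.3
top grey [393.8 204.3] 213 circ [ 407.8 -458.9] 30.4 z 45.6
top grey [362.2 204.7] 145 circ [ 412.9 -358.8] 30.0 z 44.7
side red [157.8 207.4] 1728 rect [659.  167.9] [132.5 134.3] 89.1 z 13.2
side red [ 91.8 273.9] 542 rect [617.7 411.2] [ 41. 101.] 87.5 z 58.5
side yel [196. 179.] 1541 rect [656.2  24.3] [136.6 136.4] 89.1 z 13.6
side blue [413.9  37.1] 1998 rect [  558.2 -1142.7] [215.8 408.1] 14.4 z -111.2
side blue [229.9 153.4] 1221 rect [ 653.8 -119.5] [131.4 131.9] 89.1 z 13.8
side white [334.   27.1] 2170 rect [  915.8 -1025.5] [379.4 527.8] 27.2 z -515.4
side white [457.   54.8] 894 rect [  357.4 -1152.7] [ 87.4 376.1] 15.6 z -125.4
side white [219.3 245.9] 880 rect [445.  141.8] [101.7 102.1] 82.7 z 12.7
side grey [292.6 111.6] 100 circ [ 616.6 -390.6] 24.0 z 49.6
side grey [356.9 128. ] 211 circ [ 404.9 -454.5] 29.4 z 46.9
side grey [338.6 143.2] 202 circ [ 410.5 -355.2] 32.2 z 46.1
side grey [295.4 163.1] 266 circ [ 459.1 -199.2] 29.3 z 46.6
```

```bash
cat >> h.py <<'E'
RD=np.array([[1,0,0],[0,-1,0],[0,0,-1.]])
def grab(n):
    c=cal('wrist'); im,d=capture('wrist'); np.savez(n+'.npz',im=im,d=d,K=c[0],R=c[1],t=c[2]); return c,im,d
E
python3 - <<'E'
from h import *
move_ptp([450,130,240],RD) if 0 else None
print(solve_ik([446,140,120],RD),solve_ik([460,-201,8],RD),solve_ik([660,165,20],RD),solve_ik([655,-122,20],RD))
move_ptp([460,-201,220],RD); hold(.3)
c,im,d=grab('w1'); print(state()['time'],state()['ee_pos'],-c[1].T@c[2],c[1][2])
move_ptp([446,140,240],RD); hold(.3)
c,im2,d=grab('w2'); print(state()['time'],state()['ee_pos'],-c[1].T@c[2],c[1][2])
save('w12',np.hstack([cv2.resize(im,(400,300)),cv2.resize(im2,(400,300))]))
E
```

```text
[-0.48630465  0.63559186  0.13245167  2.1185039  -0.20316139  0.3990805
 -1.7627109 ] [ 0.33015244  0.86892906 -0.01659645  2.06884101  0.06251261  0.20427852
 -1.31257597] [-0.39083526  0.99327412  0.15509278  1.5092035  -0.21387327  0.65575654
 -1.70600458] [ 0.11339233  0.96976034  0.00305624  1.55312958 -0.00434605  0.61870937
 -1.45213527]
2.2083 [ 459.873049   -201.35571207  219.94272034] [ 535.55994976 -201.65880032  395.06838124] [-0.29994244  0.00109672 -0.95395667]
3.85 [446.18114667 139.41257275 239.9492948 ] [521.95236987 139.04102814 415.07835875] [-0.29989423  0.00115273 -0.95397176]
```

View pics/w12.png

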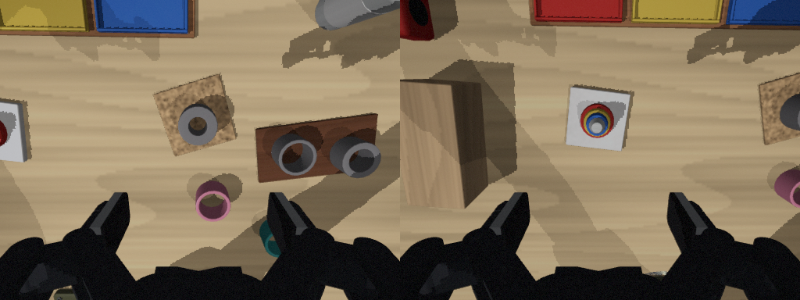

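The left view shows the mat collar at (199,125) with a small bore. The right view shows the gauge at (597,120), nose tip up, with the timber well clear to its left.

```bash
python3 - <<'E'
from h import *
f=np.load('w1.npz'); c=(f['K'],f['R'],f['t']); P=cloud(c,f['d']); z=P[...,2]
r=np.hypot(P[...,0]-460,P[...,1]+201)
q=P[(r<45)&(z>38)&(z<55)]; cc,rr=cv2.minEnclosingCircle(q[:,:2].astype(np.float32)); print('collar cloud',cc,rr,np.median(q[:,2]))
S=cv2.cvtColor(f['im'],cv2.COLOR_RGB2HSV)[...,1]
m=((r<45)&(z>38)&(z<55)).astype(np.uint8); cs,h=cv2.findContours(m,cv2.RETR_CCOMP,cv2.CHAIN_APPROX_NONE)
for k in cs:
    if len(k)>25:
        w=onplane(c,k[:,0],46)[:,:2].astype(np.float32); e=cv2.fitEllipse(w); print('contour',len(k),e)
f=np.load('w2.npz'); im=f['im']; c=(f['K'],f['R'],f['t']); P=cloud(c,f['d']); z=P[...,2]
r=np.hypot(P[...,0]-446,P[...,1]-140)
H,S,V=cv2.split(cv2.cvtColor(im,cv2.COLOR_RGB2HSV))
m=((r<85)&(z>8)).astype(np.uint8)
q=np.argwhere((m>0)&(((S<60)&(V>90))|(z>16)))[:,::-1]
fl=(m>0)&(z<16); print('foot',cv2.minAreaRect(P[fl][:,:2].astype(np.float32)),np.median(P[fl][:,2]))
for lo,hi in [(69,76),(53,59),(37,43),(21,27)]:
    s=(m>0)&(z>lo)&(z<hi)
    if s.sum()>8: print(lo,s.sum(),cv2.minEnclosingCircle(P[s][:,:2].astype(np.float32)),np.median(P[s][:,2]), P[s][:,:2].mean(0))
E
```

```text
collar cloud (462.47418212890625, -200.2411346435547) 29.981889724731445 47.255141794685755
contour 143 ((463.0047607421875, -200.30157470703125), (58.23727035522461, 59.37541961669922), 89.35743713378906)
contour 67 ((463.485107421875, -200.47772216796875), (26.981422424316406, 28.115571975708008), 179.8254852294922)
foot ((448.07366943359375, 141.8509521484375), (100.05575561523438, 100.34359741210938), 82.83150482177734) 13.386526211513138
69 197 ((448.1763610839844, 141.5607147216797), 9.40074634552002) 73.13276534104166 [449.07523633 141.52991654]
53 279 ((448.65863037109375, 141.77883911132812), 16.52414894104004) 57.304038419378756 [450.35475615 141.64427513]
37 268 ((448.5305480957031, 141.67991638183594), 21.638315200805664) 41.17706436356668 [453.8237049  141.60070198]
21 449 ((448.16827392578125, 141.59898376464844), 28.407102584838867) 25.312397831932948 [453.33068828 141.7923772 ]
```

```bash
python3 - <<'E'
from h import *
C=[462.5,-200.3]; G=[448.3,141.7]
move_ptp([*C,90],RD); print('hit',movel([*C,10],v=100,force_limit=10))
set_gripper(50); s=state(); print(s['time'],s['ee_pos'],s['grip_width'],s['wrist_force'])
movel([*C,120],v=150); s=state(); print(s['time'],s['grip_width'],s['wrist_force'])
move_ptp([*G,120],RD); hold(.3)
c,im,d=grab('w3'); t,_=capture('side'); s=state(); print(s['time'],s['ee_pos'],s['wrist_force'])
save('w3',np.hstack([cv2.resize(im,(400,300)),cv2.resize(t[170:320,120:320],(400,300))]))
E
```

```text
hit False
6.6417 [ 463.36569636 -200.77960709   11.7430778 ] 50.27464585002729 [-1.46653148  0.02613397 15.03721934]
7.525 49.995910168493296 [-0.0796127  -0.18345899 -0.78347854]
9.2167 [448.48665704 141.28809489 120.03735258] [ 0.69249369 -0.71564207 -0.91854284]
```

View pics/w3.png

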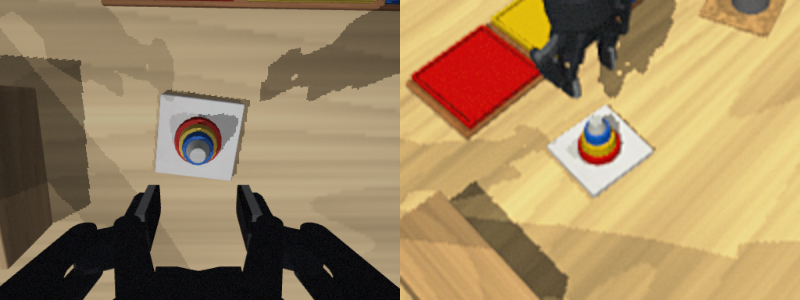

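The jaws came up empty: 50 mm wide, with no collar between the fingers at (200,200), and the collar still on the mat in the right crop. I'll look at the mat again.

```bash
python3 - <<'E'
from h import *
set_gripper(85)
move_ptp([462,-200,220],RD); hold(.2)
c,im,d=grab('w4'); t,_=capture('side'); s=state(); print(s['time'],s['ee_pos'],s['wrist_force'],s['grip_width'])
P=cloud(c,d); z=P[...,2]; r=np.hypot(P[...,0]-460,P[...,1]+201)
m=(r<70)&(z>38)&(z<70); q=P[m]; print('collar',len(q),cv2.minEnclosingCircle(q[:,:2].astype(np.float32)),np.percentile(q[:,2],[5,50,95]))
for k in cv2.findContours(m.astype(np.uint8),cv2.RETR_CCOMP,cv2.CHAIN_APPROX_NONE)[0]:
    if len(k)>25: print(cv2.fitEllipse(onplane(c,k[:,0],46)[:,:2].astype(np.float32)))
save('w4',np.hstack([cv2.resize(im,(400,300)),cv2.resize(t[100:250,220:420],(400,300))]))
E
```

```text
11.3 [ 462.2198471  -199.16002193  219.80868126] [ 0.29639758 -0.22136276 -0.32293888] 85.44386905564447
collar 1629 ((462.5805358886719, -200.53436279296875), 30.00830841064453) [45.10307684 47.27432773 48.55356533]
((463.026123046875, -200.3229522705078), (58.234832763671875, 59.34603500366211), 91.77210998535156)
((463.5365295410156, -200.30892944335938), (27.002735137939453, 28.004926681518555), 172.01068115234375)
```

View pics/w4.png

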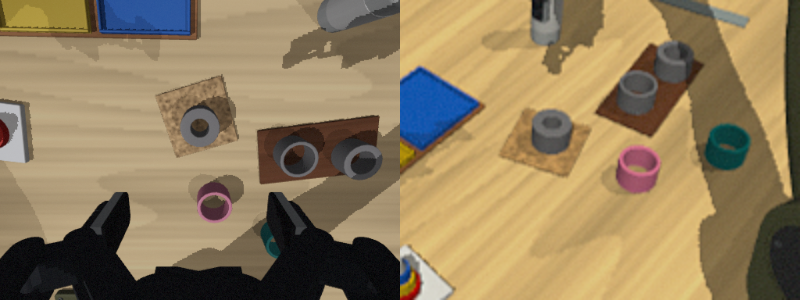

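The collar is unmoved on the mat, at (199,127) on the left and (550,130) on the right. Closing pressed upward with 15 N, so I'll check from the wrist depth where the fingertips really are relative to the reported TCP.

```bash
python3 - <<'E'
from h import *
for n,tcp in [('w4',[462.2,-199.2,219.8]),('w3',[448.5,141.3,120.0])]:
    f=np.load(n+'.npz'); c=(f['K'],f['R'],f['t']); P=cloud(c,f['d'])-tcp
    K,R,t=c; p=K@(R@np.array(tcp)+t); print(n,'tcp px',(p[:2]/p[2]).round(0))
    m=(f['d']>0)&(f['d']<230)&(P[...,2]>-40)
    q=P[m]; 
    for sgn in (-1,1):
        s=q[(sgn*q[:,1]>0)&(abs(q[:,0])<40)&(q[:,2]<80)&(abs(q[:,1])<70)]
        print(sgn,len(s),'z min/1%',s[:,2].min(),np.percentile(s[:,2],1),'x',np.percentile(s[:,0],[2,98]),'inner y',np.percentile(sgn*s[:,1],[0,5,50,100]))
        tip=s[s[:,2]<np.percentile(s[:,2],10)]; print('  tip mean',tip.mean(0))
print({k:v for k,v in state().items()})
E
```

```text
w4 tcp px [255. 223.]
-1 2284 z min/1% 44.98604662320696 46.357083562390855 x [-10.68475871  10.80388525] inner y [41.2071736  41.59534346 42.10289367 56.03224906]
  tip mean [  1.59865507 -42.62258291  49.28239493]
1 2279 z min/1% 44.901165501466664 46.616325380173805 x [-10.7684848   10.59220511] inner y [42.26682026 42.83167116 43.32306142 57.17205735]
  tip mean [ 1.39768319 43.9083593  49.41556537]
w3 tcp px [253. 223.]
-1 2151 z min/1% 35.04048434664185 37.33060921700145 x [-10.50150818  11.53137463] inner y [25.01074714 25.22555891 27.01435548 48.13722726]
  tip mean [  2.88635026 -27.24841181  41.33059416]
1 2150 z min/1% 35.53624391762975 37.42687828578728 x [-10.45947457  11.69918767] inner y [24.28390728 24.52521388 26.28821781 47.37663119]
  tip mean [ 3.0498368  26.58609285 41.41320228]
{'time': 11.3, 'joints': array([ 0.37672945,  0.50186564, -0.09440541,  1.90484931,  0.06709853,
        0.73826118, -1.3250091 ]), 'joint_vel': array([ 0.00610319, -0.00216756,  0.00136057, -0.00092857, -0.00107412,
        0.0001826 , -0.00106706]), 'joint_efforts': array([-6.85794186e-02, -4.26124763e+01,  4.62513871e-02, -1.37419590e+01,
        3.07712849e-03,  2.53108919e-03, -9.64820138e-04]), 'ee_pos': array([ 462.2198471 , -199.16002193,  219.80868126]), 'tool_rot': array([[ 9.99998741e-01,  1.55834718e-03, -3.00642508e-04],
       [ 1.55844490e-03, -9.99998733e-01,  3.25054755e-04],
       [-3.00135579e-04, -3.25522881e-04, -9.99999902e-01]]), 'wrist_force': array([ 0.29639758, -0.22136276, -0.32293888]), 'torque': array([ 0.03330081, -0.01770379,  0.00211459]), 'grip_width': 85.44386905564447}
```

The true fingertips sit about 32 mm farther back than the reported TCP implies. Tip height is about TCP+45 open and TCP+36 at 50 mm, which matches the contact on the collar rim at z≈46. I'll allow for that and grasp at TCP z = −25.

```bash
python3 - <<'E'
from h import *
C=[462.8,-200.3]; G=[448.3,141.7]
movel([*C,60],v=200); print('hit',movel([*C,-25],v=100,force_limit=8)); print(state()['ee_pos'],state()['wrist_force'])
set_gripper(50); s=state(); print(s['time'],s['ee_pos'],s['grip_width'],s['wrist_force'])
if s['grip_width']>55:
    movel([*C,75],v=150); s=state(); print(s['time'],s['grip_width'],s['wrist_force'])
    move_ptp([*G,75],RD); hold(.2)
    c,im,d=grab('w5'); s=state(); print(s['time'],s['ee_pos'],s['wrist_force'],s['grip_width'])
    P=cloud(c,d)-s['ee_pos']; m=(np.hypot(P[...,0],P[...,1])<40)&(P[...,2]>55)&(P[...,2]<80)&(abs(P[...,1])<29)
    q=P[m]; print('collar in hand',len(q),np.percentile(q,[1,50,99],axis=0))
    save('w5',im)
E
```

```text
hit False
[ 463.19992847 -200.48622239  -24.51672892] [-0.54535466 -0.09361825 -0.17420816]
13.625 [ 463.22160055 -200.5178233   -23.93998355] 58.89553865297748 [-0.44992092 -0.21066989  7.52104791]
14.4417 59.08913755089951 [-1.16059256  0.4404232  -1.17026703]
15.9833 [448.70042533 140.6003242   75.01184927] [ 0.02585558  0.16435638 -1.69730346] 59.04729517080604
collar in hand 14076 [[-23.17861747 -27.41018986  55.8551773 ]
 [  5.40970915  -0.07340748  70.98768659]
 [ 29.32013657  27.14316782  72.43861332]]
```

View pics/w5.png

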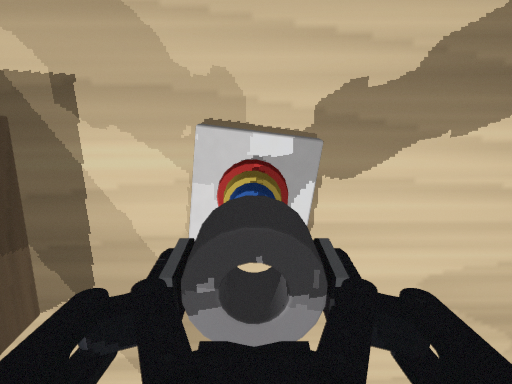

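The collar is in the jaws, upright with its bore at (255,290), and the gauge lies directly below and behind it. Next I fit the bore centre relative to the TCP, correct for it, and descend with a force limit.

```bash
python3 - <<'E'
from h import *
f=np.load('w5.npz'); c=(f['K'],f['R'],f['t']); ee=np.array([448.70,140.60,75.01]); P=cloud(c,f['d'])-ee
m=((P[...,2]>68)&(P[...,2]<75)&(np.hypot(P[...,0],P[...,1])<31.5)).astype(np.uint8)
m=cv2.morphologyEx(m,cv2.MORPH_OPEN,np.ones((3,3)))
off=None
for k in cv2.findContours(m,cv2.RETR_CCOMP,cv2.CHAIN_APPROX_NONE)[0]:
    if len(k)>60:
        e=cv2.fitEllipse((onplane(c,k[:,0],75+71)[:,:2]-ee[:2]).astype(np.float32)); print(len(k),e)
        if 22<e[1][0]<32: off=np.array(e[0])
print('off',off)
if off is None or np.hypot(*off)>4: raise SystemExit
G=np.array([448.3,141.7])
tgt=G-off; cmd=tgt.copy()
movel([*cmd,62],v=60); hold(.4); e1=state()['ee_pos']; print(e1-[*tgt,62])
cmd+=tgt-e1[:2]
h=movel([*cmd,20],v=30,force_limit=8); s=state(); print('hit',h,s['time'],s['ee_pos'],s['wrist_force'],'bottom',s['ee_pos'][2]+31)
E
```

```text
457 ((1.715348482131958, -0.1926133930683136), (56.02908706665039, 61.12841033935547), 0.18045999109745026)
191 ((1.0934104919433594, -0.21038803458213806), (26.783960342407227, 27.32852554321289), 176.39768981933594)
off [ 1.09341049 -0.21038803]
[0.13425031 0.07042858 0.1570452 ]
hit True 17.8417 [447.15910162 141.82270218  26.00560383] [-0.89028016 -0.28330592  5.99832435] bottom 57.00560383481208
```

```bash
python3 - <<'E'
from h import *
s=state(); p=s['ee_pos']
h=movel([p[0],p[1],20],v=20,force_limit=10); s=state(); print('push',h,s['ee_pos'],s['wrist_force'])
set_gripper(85); hold(.2); print(state()['wrist_force'],state()['grip_width'])
movel([p[0],p[1],110],v=150); hold(.2)
c,im,d=grab('w6'); t,_=capture('side'); s=state(); print(s['time'],s['ee_pos'])
P=cloud(c,d); z=P[...,2]; r=np.hypot(P[...,0]-448,P[...,1]-141.7)
m=(r<34)&(z>84)&(z<110); q=P[m]; print('top z',np.percentile(q[:,2],[5,50,95]),cv2.minEnclosingCircle(q[:,:2].astype(np.float32)))
A=np.c_[q[:,:2]-q[:,:2].mean(0),np.ones(len(q))]; print('tilt',np.linalg.lstsq(A,q[:,2],rcond=None)[0])
save('w6',np.hstack([cv2.resize(im,(400,300)),cv2.resize(t[170:320,120:320],(400,300))]))
E
```

```text
push True [447.16112416 141.81237511  25.96610962] [-0.5293863   0.04127668  8.61826835]
[ 0.06857963  0.32761519 -0.50942781] 85.02837460008995
19.65 [446.73925386 141.64486196 109.35084342]
top z [89.31291968 97.1912094  98.32827245] ((446.86492919921875, 141.78260803222656), 30.080629348754883)
tilt [-1.43143541e-02  1.78170964e-03  9.64320152e+01]
```

View pics/w6.png

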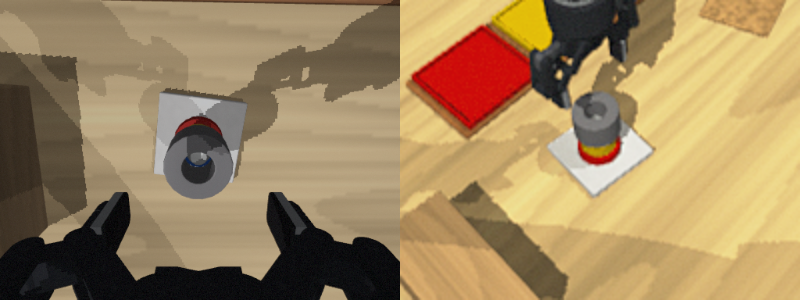

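The collar rests level with its top at about z = 96 (97.2 less the wrist view's ~1.2 mm bias), so its underside is at about 56. That is the blue shoulder: in the crop at (600,150) the red and yellow bands show below the collar and the blue one lies just under it. Next it goes to the blue tray.

```bash
python3 - <<'E'
from h import *
B=[655.5,-122]; G=[446.9,141.8]
print('hit',movel([*G,25.5],v=90,force_limit=8)); set_gripper(50); s=state(); print(s['time'],s['ee_pos'],s['grip_width'],s['wrist_force'])
if s['grip_width']<55: raise SystemExit
movel([*G,85],v=80); move_ptp([*B,60],RD); movel([*B,-10],v=100); 
h=movel([*B,-24],v=25,force_limit=5); s=state(); print('down',h,s['time'],s['ee_pos'],s['grip_width'],s['wrist_force'])
set_gripper(85); hold(.2); print(state()['wrist_force'])
movel([*B,150],v=180); hold(.3)
c,im,d=grab('w7'); t,_=capture('side'); s=state(); print(s['time'],s['ee_pos'])
P=cloud(c,d); z=P[...,2]; r=np.hypot(P[...,0]-B[0],P[...,1]-B[1])
m=(r<45)&(z>46)&(z<70); q=P[m]; print('top z',np.percentile(q[:,2],[5,50,95]),cv2.minEnclosingCircle(q[:,:2].astype(np.float32)))
save('w7',np.hstack([cv2.resize(im,(400,300)),cv2.resize(t,(400,300))]))
E
```

```text
hit False
21.1083 [447.19919296 141.88323338  26.41599529] 59.34967880602062 [-1.41787105 -0.31588319  7.66999787]
down True 24.5333 [ 656.16891265 -122.14661972  -17.3900831 ] 58.99970983610167 [0.35020931 0.8808729  5.28061605]
[0.32638038 0.05718908 1.1146143 ]
26.6 [ 655.33434856 -121.9720394   149.62568839]
top z [51.3073379  53.29399015 54.43326164] ((655.6072387695312, -121.8187484741211), 29.910871505737305)
```

View pics/w7.png

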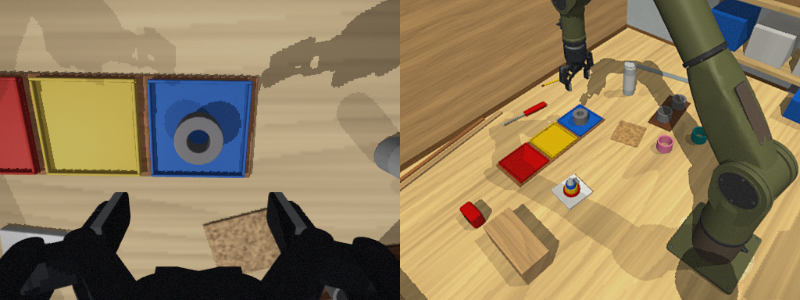

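The collar stands flat in the blue tray, at (199,140) on the left and (580,117) on the right. Its top is level at z ≈ 52, the mat and gauge are empty, and the other things are where they were. I'm handing in.

```bash
python3 -c "
from bench import *
print(close_job())"
```

```text
the job is handed in; nothing more can be done
None
```

The grey collar from the mat was gauged on the taper gauge, stopped on the **blue** band, and now stands flat in the blue tray. I handed the job in at about 26.6 s of the 51 s allowed.

- **Gauging:** I kept hold of the collar until contact stopped it, with its underside at about z = 57. A second push moved it no further. After release it sat level with its top at about 96 mm, so its underside is at about 56 mm, the blue shoulder. That matches the bore of about 28 mm measured in the wrist camera.
- **Placing:** In the last check the collar's centre was at (655.6, −121.8), within a few millimetres of the tray centre. Its top read 53.3 mm against 52 expected; the wrist view reads about 1.3 mm high throughout. The last pictures show the other collars, timber, can, tape measure and look-alike rings where they were.
- **What went wrong:** The first grasp missed. The real fingertips sit about 32 mm farther back than the stated tool frame says, so they closed on the collar's top rim with about 15 N. The collar did not move. I measured the offset in the wrist depth picture and the second grasp held.

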